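# Load the resin bar on the splitting rest

## Robot

A 6-joint arm with a two-finger parallel gripper is mounted at the origin on the work surface. World frame = base frame: x ahead of the robot, y to its left, z up, the work surface at z = 0. Lengths are in m, angles in rad, forces in N, time in s.
With the tool pointing down it reaches from about 0.375 to 0.925 m from the base axis. Payload 5.7 kg.
Tool frame: the origin (TCP) lies where the fingers leave the gripper's body, on its centre line; the fingertips stand env.tcp_to_tips ahead of it and the grasp point (between the pads) lies 54 mm ahead of it (env.tcp_to_tips is the distance from the TCP to the fingertips, in m); z points along the fingers, y is the line along which they close (so a half turn about z gives the same grasp; the last joint's range is limited). The gripper opens to 85 mm and grips with 20 to 120 N. Pads are 22 mm wide; open, the fingers measure 114 mm over their backs; the gripper's body (76 mm by 85 mm) begins 54 mm behind the grasp point. The pads swing forward as they close: fully open they stand 13 mm farther back than shut.
Start: joints at [-1.335, 0.359, 1.51, -0, 1.272, -0.115], TCP at [0.206, -0.563, 0.304] pointing down, gripper open.
Joint ranges: [-2.97, 2.97], [-1.01, 2.36], [0.21, 2.38], [-0.96, 4.11], [0.2, 2.71], [-2.98, 2.98]. Speed limits (rad/s): [2.39, 2.39, 3.14, 3.14, 3.14, 3.14].

## Interface

Orientations are given as [roll, pitch, yaw] about the fixed x, y, z axes, in that order (R = Rz(yaw) Ry(pitch) Rx(roll)).
In Python, from workcell import readout, eyes, workorder, env gives the robot as it stands. The module is installed in compiled form; this text tells all that it offers.
- The arm moves only by the tool move_arm, never from a script. Its argument "rows" is text: rows parted by semicolons, each of 4 numbers parted by spaces: the shift along the tool's x, y, z as a fraction of full scale, then the turn about the tool's z as a fraction of full scale. A call has 1 to 8 rows; each row is the pose to reach, as a shift and turn from the pose commanded when the call began, along the tool's axes at that moment; what a row does not reach only later rows make up. Full scale, the value 1, is 10 cm for a shift and 90 degrees for a turn. A row lasts 1/12 s, in which the tool goes at most 41.7 mm and 7.16 degrees, less where a joint would pass 70% of its speed; a pose out of reach is approached as far as the arm can. A call with a number of a shift or a turn outside -1 to 1 is refused whole. A call with a gripper value outside its range is refused whole. "claw" is the opening, from -1 (shut) to 1 (fully open), set as the call begins (left out, the last holds). The fingers move at their own pace and stop on an object; "grip_force" is the grip in N (left out, the last holds). Time passes only in rows, so rows that repeat a pose let the fingers close. It gives the time, the measured TCP pose, the force, the opening and the grip force at its end, in the units of the state.
- readout.read_state(): the state, without advancing time (a new reading comes with each control period).
- eyes.read_camera(name): name is "side" or "top"; returns the picture (480x640x3 uint8, red, green, blue); there is no depth.
- eyes.camera_params(name): a dict with "camera_matrix" (3x3 intrinsics, pixels), "D" ([k1, k2, p1, p2, k3] as OpenCV has them; the pictures are not rectified), "R" (3x3) and "t" (3): a world point X has camera coordinates R X + t. Camera axes: x right, y down, z forward; pixel columns grow to the right and rows downward; lengths in m; the calibration is good to about 2 mm. A picture is of the moment at which its call begins. camera_params takes no time and is no camera call.
- workorder.job_done(): hands the job in; it is judged then, once.
The state is a dict: "time": time; "joint_pos": joint angles; "qvel": joint speeds; "effort": joint torques, N m; "eef_pos": TCP position; "ee_rot": TCP orientation; "ft_force": force on the tool from outside, world axes, zero at the start; "wrist_torque": the same for the moment, N m; "gripper_width": finger opening in m; "gripper_force": force on a finger pad.
Only numpy, scipy, OpenCV 4.12 (cv2) and the standard library are available. Lean on these libraries where they do the work, as an engineer would, in place of code of your own. Each camera call takes 0.05 s, during which the arm holds its last target. There are 200 camera calls.

## Task

Pick the long square resin bar out of the cluttered sorting crate, reaching in at a slant under the lamp and holding it lightly because it is brittle. Set it down gently, still in the gripper, in the notches of both bearers of the splitting rest, bring its end up against the stop plate (touching it or almost), and let go. Leave the other pieces lying in the crate and do not disturb anything else on the table.

Things in the scene. Friction and masses are not known exactly. Their poses are not given: they have to be found in the camera images.
- bar: the target: the only long square bar in the crate, amber-brown resin, 116 x 34 x 34 mm, about 145 g, brittle: 20 to 30 N of grip is plenty, 50 N cracks it. Origin: centre of its underside; x along its length, z up. In the crate its length runs left-right (along world y within about 0.5 rad); at least 25 mm is free on both sides of its middle.
- bar_center (a point): the centre of the bar, 17 mm above its underside.
- short: a short square block of the same resin and section as the bar, 62 x 34 x 34 mm; stays in the crate. Origin: centre of underside.
- slab: a flat slab of the same resin, 100 x 54 x 22 mm; stays in the crate. Origin: centre of underside.
- lump_a: faceted resin lump 66 mm wide, 42 mm high, in the left (+x) part of the crate; stays. Origin: centre of underside.
- lump_b: faceted resin lump 72 mm wide, 36 mm high, in the left (+x) part of the crate; stays. Origin: centre of underside.
- lump_c: faceted resin lump 62 mm wide, 46 mm high, in the left (+x) part of the crate; stays. Origin: centre of underside.
- crate: fixed open plywood sorting crate, outside 300 (x) x 400 (y) x 60 mm high, walls 10 mm thick, inner floor 10 mm above the table; its x axis points to the robot's left (world +y), give or take 0.2 rad. Origin: centre of its underside.
- lamp (a point): middle of the underside, 233 mm above the table, of a fixed lamp beam over the crate: 45 mm wide (crate x from -53 to -7 mm), from crate y -230 to +170 mm, 32 mm thick, on one 24 mm square post at crate x -30, y -212 mm (the far end). What lies beneath can be gripped only with the tool slanted about 35 degrees, its body leaning out to the crate's -x side (the robot's right).
- rest: fixed splitting rest: steel base 180 (x) x 90 (y) x 10 mm with two wooden bearers across it, each 18 mm thick (x), 80 mm wide (y), centred at x -38 and +38 mm, so 58 mm is free between them for fingers. Each has a notch in its top, 48 mm wide (y -24 to +24) and 12 mm deep. Origin: centre of the base's underside; x points to the stop plate, roughly to the robot's left (world +y within 0.4 rad).
- rest_notch (a point): on the rest's axis midway between the bearers, level with the notch floors: 40 mm above the table (the bearers' tops are at 52 mm).
- rest_stop (a point): on the rest's axis, on the near face of the steel stop plate (70 mm wide, top 75 mm above the table) at rest x = +65 mm, 57 mm above the table; a bar touching the plate has its centre at rest x = +7 mm.
- lump_d: faceted resin lump 68 mm wide, 38 mm high, in the left (+x) part of the crate; stays. Origin: centre of underside.
- shard_a: thin resin sliver 62 x 20 x 12 mm lying in the crate; stays there. Origin: centre of underside.
- shard_b: thin resin sliver 66 x 20 x 12 mm lying in the crate; stays there. Origin: centre of underside.
- shard_c: thin resin sliver 60 x 20 x 12 mm lying in the crate; stays there. Origin: centre of underside.
- shard_d: thin resin sliver 64 x 20 x 12 mm lying in the crate; stays there. Origin: centre of underside.
- table_lump: loose resin lump 68 mm wide, 40 mm high, on the table to the right of the rest; not to be disturbed.
There are look-alikes about, which are no part of the job. What is shaped like the rest but red is not meant. Leave any yellow look-alike of the bar alone.

How it is judged:
On the way, in this order (a step that is already met when the one before it is completed fails the run):
1. the bar is lifted clear of the crate in the gripper (height (world z) of bar_center above 0.09 m and contact force between the fingers and bar above 1 N), for 0.2 s.
2. the bar lies in the notches of both bearers while still held (y of bar_center in the frame of rest between -0.009 and 0.009 m and z of bar_center in the frame of rest between 0.052 and 0.0615 m and angle between the x axis of bar and the x axis of rest, either way round below 0.1 rad and x of bar_center in the frame of rest between -0.035 and 0.012 m and contact force between the fingers and bar above 1 N), for 0.1 s.
At the end, for the whole second after the job is handed in: The bar rests, released, on both notch floors (within 9 mm sideways, 4.5 mm in height and 0.10 rad of the rest's axis), its end within 6 mm of the stop plate; the other ten resin pieces lie in the crate, each within 60 mm of where it began (y of bar_center in the frame of rest between -0.009 and 0.009 m and z of bar_center in the frame of rest between 0.052 and 0.0615 m and angle between the x axis of bar and the x axis of rest, either way round below 0.1 rad and x of bar_center in the frame of rest between 0.001 and 0.0095 m and linear speed of bar below 0.02 m/s and not (contact force between the fingers and bar above 1 N) and distance of each of short, slab, lump_a, lump_b, lump_c, lump_d, shard_a, shard_b, shard_c, shard_d from where it was at the start of the episode below 0.06 m); the robot touches nothing.
It fails at once if the brittle bar is squeezed or struck by the fingers with more than 100 N in all (both pads together, about 50 N of grip) (contact force between the fingers and bar above 100 N).
It fails at once if the bar is dropped or pressed on the rest with more than 40 N (contact force between bar and rest above 40 N).
It fails at once if another resin piece is taken out of the crate or shoved more than 60 mm (distance of any of short, slab, lump_a, lump_b, lump_c, lump_d, shard_a, shard_b, shard_c, shard_d from where it was at the start of the episode above 0.06 m).
It fails at once if the lump lying on the table is moved more than 30 mm (distance of table_lump from where it was at the start of the episode above 0.03 m).
It fails at once if the arm or gripper pushes the crate, its lamp or the rest with more than 40 N (contact force between any of the arm, the fingers and crate above 40 N or contact force between any of the arm, the fingers and rest above 40 N).
It also fails if it takes over 48 s, if anything falls off the work surface, if the arm or the gripper's body presses on something with over 40 N, if the wrist force passes 120 N, or if a joint passes its speed limit or range.

## Working session

There is one attempt and no reset: what is moved stays moved. The work goes in short steps, Python scripts to look and compute and a tool call to move; the robot and the scene stay as the last step left them, time stands still between calls to the robot, and variables do not carry over. Pictures are saved under pics/ and viewed, at most 10 in all, crops included, and the job is handed in when it is done.

Besides the shell and the picture viewer there is one more tool, called after "Request:" by a JSON object that holds its "method" and its "body", one argument or row to a line. move_arm: Moves the arm, as the interface text tells. Shift numbers are shares of 10 cm and turn numbers shares of 90 degrees, none past 1 either way. Its arguments: {"type":"object","properties":{"rows":{"type":"string"},"claw":{"type":"number"},"grip_force":{"type":"number"}},"required":["rows"]}

```bash
mkdir -p pics; python3 - <<'E'
from workcell import readout, eyes, workorder, env
import cv2,numpy as np
print(readout.read_state(), env.tcp_to_tips)
for n in("side","top"):
    p=eyes.camera_params(n);print(n,p)
    cv2.imwrite(f"pics/{n}0.png",eyes.read_camera(n)[:,:,::-1])
E
```

```text
{'time': 0.0, 'joint_pos': array([-1.33510567e+00,  3.59551619e-01,  1.51148818e+00,  1.96280681e-05,
        1.27245591e+00, -1.15081477e-01]), 'qvel': array([ 0.00096169,  0.0003117 , -0.00053774, -0.00183377,  0.00083834,
       -0.00133698]), 'effort': array([ 1.48871037e-03, -5.27612400e+01, -2.78617144e+01,  1.40588295e-04,
        1.32483846e-02, -2.22980282e-05]), 'eef_pos': array([ 0.20605073, -0.56291329,  0.30300447]), 'ee_rot': array([-3.13970435e+00, -2.37148371e-04,  3.50766121e-01]), 'ft_force': array([-0.87948477,  0.14158841,  0.33035715]), 'wrist_torque': array([-0.04032105, -0.02176801, -0.02774434]), 'gripper_force': 0.0, 'gripper_width': 0.08533680688536927} 0.0726
side {'camera_matrix': array([[477.51142456,   0.        , 310.55737874],
       [  0.        , 477.51142456, 240.43270283],
       [  0.        ,   0.        ,   1.        ]]), 'D': array([-0.06235044,  0.        ,  0.        ,  0.        ,  0.        ]), 'R': array([[-0.70181063, -0.71235723, -0.00300418],
       [-0.48990118,  0.48570113, -0.72394146],
       [ 0.51716407, -0.50659806, -0.68985486]]), 't': array([0.23765532, 0.41394651, 1.03989197])}
top {'camera_matrix': array([[554.48764578,   0.        , 319.68175379],
       [  0.        , 554.48764578, 243.18557574],
       [  0.        ,   0.        ,   1.        ]]), 'D': array([-0.15939408,  0.        ,  0.        ,  0.        ,  0.        ]), 'R': array([[-1.64622673e-02, -9.99863454e-01, -1.43800590e-03],
       [-9.92556529e-01,  1.65154955e-02, -1.20659753e-01],
       [ 1.20667027e-01, -5.59030960e-04, -9.92692881e-01]]), 't': array([-0.10846327,  0.47333377,  1.64978716])}
```

View pics/top0.png

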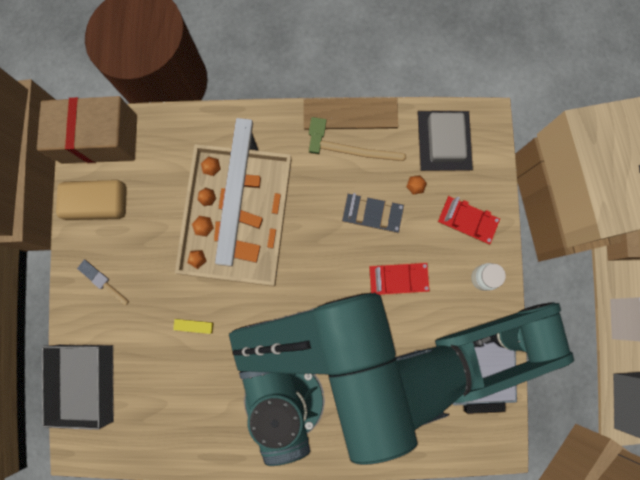

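View pics/side0.png

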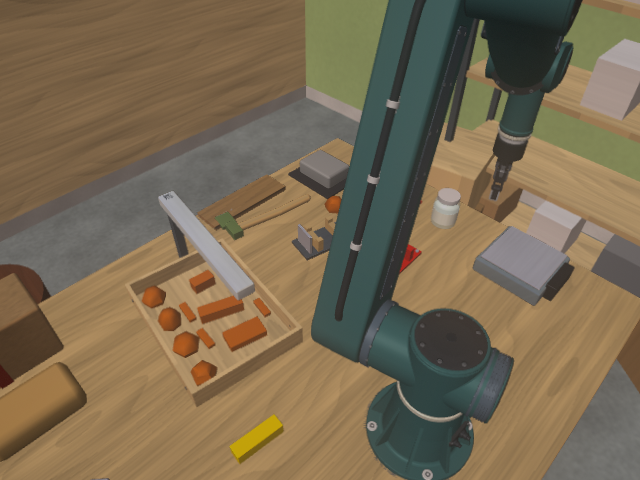

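The crate sits in the upper left of the top view with the beam at (235,190). The bar looks to be the middle piece: side (221,308), top (250,218). The grey rest is at top (375,212), stop plate to the left at (351,207). I'll enlarge these areas for measuring.

```bash
cat > h.py <<'E'
import cv2,numpy as np
from workcell import eyes
from scipy.spatial.transform import Rotation as Ro
def ray(n,uv,z):
    p=eyes.camera_params(n);K,D,R,t=[np.array(p[k]) for k in("camera_matrix","D","R","t")]
    q=cv2.undistortPoints(np.array(uv,float).reshape(-1,1,2),K,D)[:,0]
    d=np.c_[q,np.ones(len(q))]@R; c=-R.T@t
    return c+d*((z-c[2])/d[:,2])[:,None]
def proj(n,X):
    p=eyes.camera_params(n);K,D,R,t=[np.array(p[k]) for k in("camera_matrix","D","R","t")]
    return cv2.projectPoints(np.array(X,float).reshape(-1,1,3),cv2.Rodrigues(R)[0],t,K,D)[0][:,0]
E
python3 - <<'E'
import cv2,numpy as np
t=cv2.imread("pics/top0.png");s=cv2.imread("pics/side0.png")
r=lambda i,x,y,w,h,f:cv2.resize(i[y:y+h,x:x+w],None,fx=f,fy=f,interpolation=cv2.INTER_CUBIC)
cv2.imwrite("pics/c1.png",np.hstack([r(t,175,110,125,180,3),cv2.copyMakeBorder(r(t,335,180,85,60,4.9),0,540-294,0,0,cv2.BORDER_CONSTANT)[:, :420]]))
cv2.imwrite("pics/c2.png",r(s,125,180,200,150,4)[:, :])
E
```

```text
(no output)
```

View pics/c1.png

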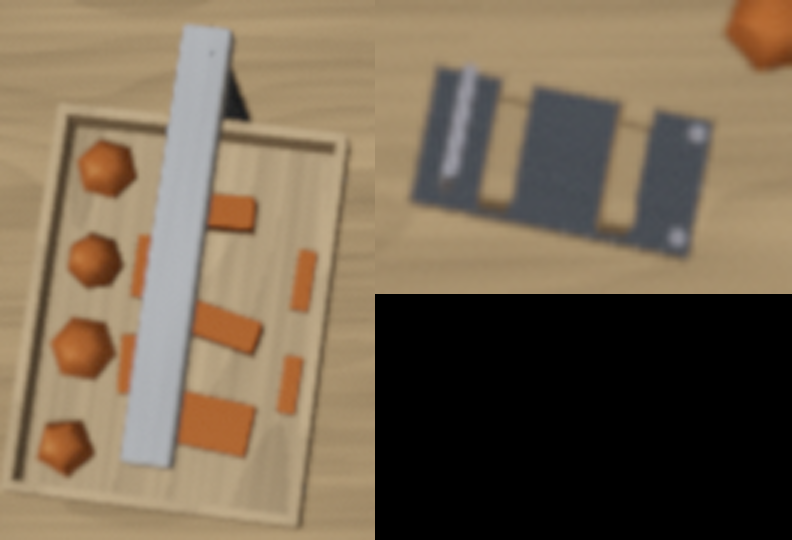

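View pics/c2.png

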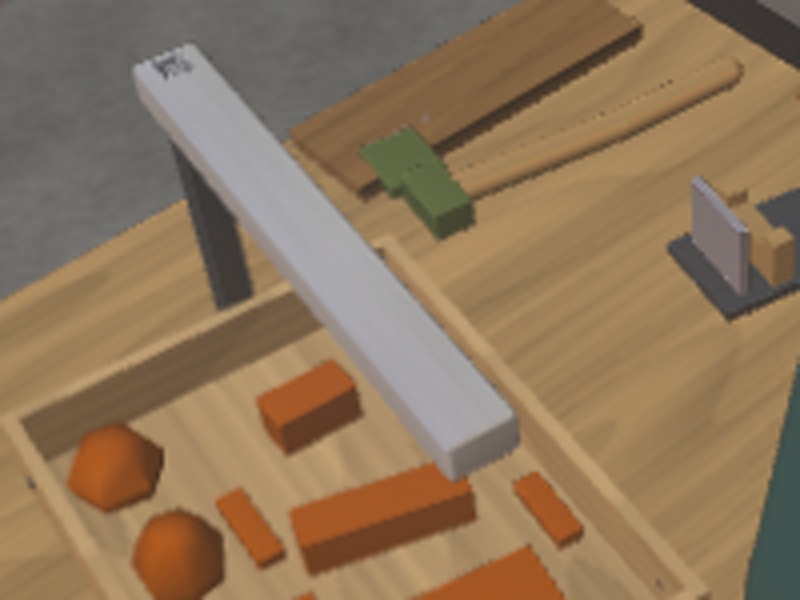

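```bash
python3 - <<'E'
from h import *
np.set_printoptions(precision=4,suppress=True)
S=lambda *a:[(125+x/4,180+y/4) for x,y in a]
T=lambda *a:[(175+x/3,110+y/3) for x,y in a]
Q=lambda *a:[(335+(x-375)/4.9,180+y/4.9) for x,y in a]
b=ray("side",S((291,511),(306,543),(473,490)),.044);print("bar side",b,np.linalg.norm(b[2]-b[1]),np.linalg.norm(b[0]-b[1]))
b=ray("top",T((262,322),(252,354),(198,300),(192,333)),.044);print("bar top",b)
c=ray("top",T((62,105),(348,140),(299,526),(0,487)),.06);print("crate",c,c.mean(0),[np.linalg.norm(c[i]-c[i-1]) for i in range(4)])
l=ray("top",T((184,25),(232,32),(171,467),(121,461)),.265);print("lamp",l)
l=ray("side",S((455,480),(518,437)),.233);print("lamp side",l)
r=ray("top",Q((437,66),(714,120),(690,258),(411,202)),.01);print("rest",r,r.mean(0),[np.linalg.norm(r[i]-r[i-1]) for i in range(4)])
print("stop top", ray("top",Q((474,66),(452,183)),.075)); 
print("tablelump", ray("top",Q((768,28)),.02)); print('yellow',ray("top",[(193,327)],.02))
E
```

```text
bar side [[0.5874 0.1645 0.044 ]
 [0.5593 0.1727 0.044 ]
 [0.5182 0.0693 0.044 ]] 0.11124600787770822 0.029328533276648687
bar top [[0.5512 0.0558 0.044 ]
 [0.5188 0.0659 0.044 ]
 [0.575  0.1207 0.044 ]
 [0.5413 0.1267 0.044 ]]
crate [[ 0.7784  0.2604  0.06  ]
 [ 0.7341 -0.0334  0.06  ]
 [ 0.3447  0.0185  0.06  ]
 [ 0.3872  0.3172  0.06  ]] [0.5611 0.1407 0.06  ] [np.float64(0.39534271971502083), np.float64(0.2971401798637126), np.float64(0.3928691258636793), np.float64(0.30168340959722045)]
lamp [[0.7866 0.1036 0.265 ]
 [0.7787 0.0601 0.265 ]
 [0.3877 0.1124 0.265 ]
 [0.3936 0.1562 0.265 ]]
lamp side [[0.397  0.1545 0.233 ]
 [0.3965 0.1116 0.233 ]]
rest [[ 0.6275 -0.2055  0.01  ]
 [ 0.5902 -0.3802  0.01  ]
 [ 0.5023 -0.3618  0.01  ]
 [ 0.5406 -0.1871  0.01  ]] [ 0.5652 -0.2837  0.01  ] [np.float64(0.08878940123273617), np.float64(0.17862825795709228), np.float64(0.08981868797118205), np.float64(0.17879007646487535)]
stop top [[ 0.6133 -0.2246  0.075 ]
 [ 0.5414 -0.2094  0.075 ]]
tablelump [[ 0.6471 -0.4154  0.02  ]]
yellow [[0.2235 0.2711 0.02  ]]
```

Request:
{"method": "move_arm", "body": {
  "rows": "0 0 -0.3 0",
  "claw": 1,
  "grip_force": 25
}}

```text
time: 0.18
eef_pos: [0.2053, -0.5602, 0.328]
ee_rot: [-3.129, -0.001, 0.351]
ft_force: [-0.5, 1.1, -1.2]
gripper_width: 0.0853
gripper_force: 0.0
```

Measurements agree with each other: bar centre is about (0.555, 0.115), yaw 69°, at crate x ≈ -27 mm, so it lies under the beam. Rest centre is (0.565, -0.284), yaw 78°. Rows have no tilt component, so I need to learn what the arm does with orientation near its reach limit. I'll test that in free air.

Request:
{"method": "move_arm", "body": {
  "rows": "-0.4 -0.4 0 0;-0.8 -0.8 0 0;-1 -1 0 0;-1 -1 0 0"
}}

```text
time: 0.52
eef_pos: [0.0748, -0.501, 0.3334]
ee_rot: [-3.138, 0.001, 0.35]
ft_force: [0.3, 0.4, -0.3]
gripper_width: 0.0853
gripper_force: 0.0
```

Request:
{"method": "move_arm", "body": {
  "rows": "-0.4 -0.4 0 0;-0.8 -0.8 0 0;-1 -1 0 0;-1 -1 0 0"
}}

```text
time: 0.85
eef_pos: [-0.0534, -0.4418, 0.3335]
ee_rot: [-3.139, 0.001, 0.349]
ft_force: [-0.4, 0.7, 0.4]
gripper_width: 0.0854
gripper_force: 0.0
```

Request:
{"method": "move_arm", "body": {
  "rows": "-0.3 -0.4 0 0;-0.6 -0.8 0 0;-0.6 -1 0 0;-0.6 -1 0 0;-0.6 -1 0 0"
}}

```text
time: 1.27
eef_pos: [-0.1419, -0.3698, 0.3337]
ee_rot: [-3.141, -0.001, 0.347]
ft_force: [0.1, -0.5, 0.2]
gripper_width: 0.0853
gripper_force: 0.0
```

```bash
python3 -c "
from workcell import readout
s=readout.read_state();print(s['joint_pos'],s['eef_pos'],s['ee_rot'],s['time'])"
```

```text
[-2.11217774e+00  2.35482607e-02  1.86918961e+00  1.32475678e-04
  1.24953471e+00 -8.88042755e-01] [-0.14189896 -0.36975988  0.33370024] [-3.14126116e+00 -6.06808019e-04  3.46619366e-01] 1.2667
```

Request:
{"method": "move_arm", "body": {
  "rows": "0.26 -0.3 0 0;0.52 -0.6 0 0;0.65 -0.75 0 0;0.65 -0.75 0 0;0.65 -0.75 0 0"
}}

```text
time: 1.68
eef_pos: [-0.105, -0.2784, 0.3341]
ee_rot: [3.14, 0.001, 0.352]
ft_force: [-0.4, -0.9, -0.7]
gripper_width: 0.0857
gripper_force: 0.0
```

```bash
python3 -c "
from workcell import readout
s=readout.read_state();print(s['joint_pos'],s['eef_pos'],s['ee_rot'],s['time'])"
```

```text
[-2.16561351e+00 -1.49824137e-01  2.02396298e+00  5.10335574e-04
  1.26614354e+00 -9.46674309e-01] [-0.10501672 -0.27844071  0.3340556 ] [3.14043175e+00 7.78608467e-04 3.51703915e-01] 1.6833
```

Orientation holds at normal reach. Next I'll push to the inner and low limit, where the elbow range runs out.

Request:
{"method": "move_arm", "body": {
  "rows": "0.1 -0.1 0.4 0;0.2 -0.2 0.8 0;0.2 -0.2 1 0;0.2 -0.2 1 0;0.2 -0.2 1 0"
}}

```text
time: 2.1
eef_pos: [-0.0941, -0.2537, 0.2338]
ee_rot: [-3.141, -0.002, 0.352]
ft_force: [-0.7, -0.7, 0.6]
gripper_width: 0.0851
gripper_force: 0.0
```

```bash
cat > st.py <<'E'
from workcell import readout
import numpy as np
from scipy.spatial.transform import Rotation as Ro
np.set_printoptions(precision=4,suppress=True)
s=readout.read_state();R=Ro.from_euler('xyz',s['ee_rot']).as_matrix()
print(s['joint_pos'],s['eef_pos'],s['ee_rot'],s['time']);print(R.T.round(3))
E
python3 st.py
```

```text
[-2.1836 -0.042   2.2324  0.0002  0.9529 -0.9645] [-0.0941 -0.2537  0.2338] [-3.1408 -0.0015  0.3516] 2.1
[[ 0.939  0.344  0.002]
 [ 0.344 -0.939 -0.001]
 [ 0.001  0.001 -1.   ]]
```

Request:
{"method": "move_arm", "body": {
  "rows": "0.05 -0.05 0.3 0;0.1 -0.1 0.6 0;0.15 -0.15 0.8 0;0.2 -0.2 1 0;0.2 -0.2 1 0;0.2 -0.2 1 0"
}}

```text
time: 2.6
eef_pos: [-0.0894, -0.2461, 0.146]
ee_rot: [-3.13, -0.009, 0.352]
ft_force: [0.3, -0.4, 0.1]
gripper_width: 0.0857
gripper_force: 0.0
```

```bash
python3 st.py
```

```text
[-2.1806  0.1764  2.371  -0.0074  0.6078 -0.9553] [-0.0894 -0.2461  0.146 ] [-3.1303 -0.0087  0.3515] 2.6
[[ 0.939  0.344  0.009]
 [ 0.344 -0.939 -0.011]
 [ 0.004  0.014 -1.   ]]
```

The limit does trade away some orientation: a slight tilt appeared, in the right direction. I'll push harder against it to see whether that accumulates.

Request:
{"method": "move_arm", "body": {
  "rows": "0.3 -0.35 0 0;0.65 -0.75 0 0;0.65 -0.75 0 0;0.65 -0.75 0 0;0.65 -0.75 0 0;0.65 -0.75 0 0;0.65 -0.75 0 0;0.65 -0.75 0 0"
}}

```text
time: 3.27
eef_pos: [-0.0695, -0.1982, 0.1953]
ee_rot: [-3.109, -0.027, 0.35]
ft_force: [0.2, 0.1, 0.3]
gripper_width: 0.0852
gripper_force: 0.0
```

```bash
python3 st.py
```

```text
[-2.2223 -0.0356  2.3753 -0.0177  0.8423 -0.9903] [-0.0695 -0.1982  0.1953] [-3.1087 -0.0269  0.3503] 3.2667
[[ 0.939  0.343  0.027]
 [ 0.344 -0.938 -0.033]
 [ 0.014  0.04  -0.999]]
```

Request:
{"method": "move_arm", "body": {
  "rows": "-0.26 0.3 0 0;-0.52 0.6 0 0;-0.52 0.6 0 0"
}}

```text
time: 3.52
eef_pos: [-0.102, -0.2804, 0.1922]
ee_rot: [-3.115, -0.02, 0.35]
ft_force: [-1.5, -1.4, -0.1]
gripper_width: 0.0856
gripper_force: 0.0
```

```bash
python3 st.py
```

```text
[-2.1429  0.109   2.2294 -0.0128  0.8351 -0.9141] [-0.102  -0.2804  0.1922] [-3.1148 -0.0197  0.3504] 3.5167
[[ 0.939  0.343  0.02 ]
 [ 0.344 -0.939 -0.027]
 [ 0.009  0.032 -0.999]]
```

The tilt ratchets: it was kept after I backed off. Now I'll test short one-row pushes against the limit.

Request:
{"method": "move_arm", "body": {
  "rows": "0.5 -0.57 0.6 0;0.5 -0.57 0.6 0;0.5 -0.57 0.6 0"
}}

```text
time: 3.77
eef_pos: [-0.079, -0.2255, 0.1532]
ee_rot: [-3.089, -0.043, 0.35]
ft_force: [-0.7, -1.8, -0.2]
gripper_width: 0.0856
gripper_force: 0.0
```

Request:
{"method": "move_arm", "body": {
  "rows": "0.5 -0.57 0.6 0"
}}

```text
time: 3.85
eef_pos: [-0.0758, -0.2213, 0.1498]
ee_rot: [-3.068, -0.06, 0.348]
ft_force: [-0.0, 0.2, -0.0]
gripper_width: 0.0854
gripper_force: 0.0
```

Request:
{"method": "move_arm", "body": {
  "rows": "0.5 -0.57 0.6 0"
}}

```text
time: 3.93
eef_pos: [-0.0724, -0.2166, 0.1462]
ee_rot: [-3.047, -0.077, 0.347]
ft_force: [-0.6, 0.2, 0.2]
gripper_width: 0.0855
gripper_force: 0.0
```

Request:
{"method": "move_arm", "body": {
  "rows": "0.5 -0.57 0.6 0"
}}

```text
time: 4.02
eef_pos: [-0.069, -0.2123, 0.1433]
ee_rot: [-3.026, -0.093, 0.345]
ft_force: [-0.0, -0.2, 0.4]
gripper_width: 0.0852
gripper_force: 0.0
```

Request:
{"method": "move_arm", "body": {
  "rows": "0.5 -0.57 0.6 0"
}}

```text
time: 4.1
eef_pos: [-0.0655, -0.2079, 0.1408]
ee_rot: [-3.006, -0.109, 0.344]
ft_force: [0.7, -0.2, 0.3]
gripper_width: 0.0851
gripper_force: 0.0
```

```bash
python3 st.py
```

```text
[-2.1382  0.2107  2.376  -0.0622  0.7246 -0.8684] [-0.0655 -0.2079  0.1408] [-3.0058 -0.1085  0.3437] 4.1
[[ 0.936  0.335  0.108]
 [ 0.348 -0.928 -0.135]
 [ 0.055  0.164 -0.985]]
```

The pump works, about 0.026 rad per one-row call. Before continuing I'll fit a kinematic model from the logged states, to check clearances and whether the grasp pose is reachable.

```bash
cat > kin.py <<'E'
import numpy as np
from scipy.optimize import least_squares
from scipy.spatial.transform import Rotation as Ro
Q=np.array([[-1.33510567,.359551619,1.51148818,0,1.27245591,-.115081477],[-2.11217774,.0235482607,1.86918961,.000132,1.24953471,-.888042755],[-2.16561351,-.149824137,2.02396298,.00051,1.26614354,-.946674309],[-2.1836,-.042,2.2324,.0002,.9529,-.9645],[-2.1806,.1764,2.371,-.0074,.6078,-.9553],[-2.2223,-.0356,2.3753,-.0177,.8423,-.9903],[-2.1429,.109,2.2294,-.0128,.8351,-.9141],[-2.1382,.2107,2.376,-.0622,.7246,-.8684]])
P=np.array([[.20605073,-.56291329,.30300447],[-.14189896,-.36975988,.33370024],[-.10501672,-.27844071,.3340556],[-.0941,-.2537,.2338],[-.0894,-.2461,.146],[-.0695,-.1982,.1953],[-.102,-.2804,.1922],[-.0655,-.2079,.1408]])
E=np.array([[-3.1397,-.0002,.3508],[-3.1413,-.0006,.3466],[3.1404,.0008,.3517],[-3.1408,-.0015,.3516],[-3.1303,-.0087,.3515],[-3.1087,-.0269,.3503],[-3.1148,-.0197,.3504],[-3.0058,-.1085,.3437]])
def fk(q,v,pts=False):
    d,h,L1,L2,T,a,y0=v
    R1=Ro.from_euler('z',q[0]);R2=R1*Ro.from_euler('y',q[1]);R3=R1*Ro.from_euler('y',q[1]+q[2])
    R5=R3*Ro.from_euler('z',q[3])*Ro.from_euler('y',q[4]);R6=R5*Ro.from_euler('z',q[5]+y0)
    s=R1.apply([a,d,h]);e=s+R2.apply([0,0,L1]);w=e+R3.apply([0,0,L2]);p=w+R6.apply([0,0,T])
    return (s,e,w,p,R6) if pts else (p,R6)
def res(v):
    o=[]
    for q,p,e in zip(Q,P,E):
        x,R=fk(q,v);o+=list(x-p)+list(.2*(Ro.from_euler('xyz',e).inv()*R).as_rotvec())
    return np.array(o)
best=min((least_squares(res,[s*.07,.2,.6,.4,.3,0,y]) for s in(1,-1) for y in(0,1.57,3.14,-1.57)),key=lambda r:r.cost)
V=best.x
lo=np.array([-2.97,-1.01,.21,-.96,.2,-2.98]);hi=np.array([2.97,2.36,2.38,4.11,2.71,2.98])
def ik(p,R,q0s):
    b=None
    for q0 in q0s:
        f=lambda q:(lambda x,r:np.r_[x-p,.2*(R.inv()*r).as_rotvec()])(*fk(q,V))
        r=least_squares(f,np.clip(q0,lo+.01,hi-.01),bounds=(lo,hi))
        if b is None or r.cost<b.cost:b=r
    return b.x,b.cost
def tool(az,tilt,roll=0):  # z leans az; tool y horizontal
    z=np.array([np.sin(tilt)*np.cos(az),np.sin(tilt)*np.sin(az),-np.cos(tilt)])
    y=np.array([np.sin(az),-np.cos(az),0]);x=np.cross(y,z)
    return Ro.from_matrix(np.c_[x,y,z])*Ro.from_euler('z',roll)
E
python3 - <<'E'
from kin import *
np.set_printoptions(precision=3,suppress=True)
print(V,best.cost,np.abs(best.fun).max())
for x in fk(Q[-1],V,True)[:4]:print(x)
for name,c,az in(("bar",np.array([.555,.115,.027]),np.radians(69.3)),("rest",np.array([.565,-.284,.057]),np.radians(69.3)),("free",np.array([.45,-.1,.35]),np.radians(69.3))):
  for til in(.5,.61):
    for roll in(0,np.pi):
      R=tool(az,til,roll);p=c-R.apply([0,0,.054])
      q0=[[np.arctan2(p[1],p[0])+o,.4,1.5,k,1.2,y] for o in(0,) for k in(-.5,.5,2,3) for y in(-2,0,2)]
      q,co=ik(p,R,q0);print(name,til,roll,q,co)
E
```

```text
[ 0.072  0.499  0.61   0.409  0.634 -0.034  1.571] 0.002597117706355634 0.03386234502526811
[ 0.079 -0.01   0.499]
[ 0.01  -0.117  1.096]
[-0.106 -0.299  0.748]
[-0.07  -0.195  0.124]
bar 0.5 0 [-0.566  0.595  2.129  0.813  0.703 -0.91 ] 4.578976043312936e-27
bar 0.5 3.141592653589793 [-0.566  0.595  2.129  0.813  0.703  2.231] 7.084909712843461e-27
bar 0.61 0 [-0.695  0.673  2.131  0.878  0.78  -1.109] 1.5156284770321577e-27
bar 0.61 3.141592653589793 [-0.695  0.673  2.131  0.878  0.78   2.032] 2.322522908176498e-28
rest 0.5 0 [-1.019  0.83   1.4    0.41   1.26  -0.854] 4.896549001856239e-29
rest 0.5 3.141592653589793 [-1.019  0.83   1.4    0.41   1.26   2.287] 1.438948527705773e-27
rest 0.61 0 [-1.085  0.919  1.306  0.453  1.372 -0.919] 3.862775327845879e-28
rest 0.61 3.141592653589793 [-1.085  0.919  1.306  0.453  1.372  2.223] 3.8043976564109815e-29
free 0.5 0 [-1.022  0.281  1.619  0.388  1.566 -0.727] 3.614771027420852e-28
free 0.5 3.141592653589793 [-1.022  0.281  1.619  0.388  1.566  2.414] 4.876374009390659e-28
free 0.61 0 [-1.113  0.358  1.607  0.432  1.617 -0.83 ] 9.890439884920447e-26
free 0.61 3.141592653589793 [-1.113  0.358  1.607  0.432  1.617  2.312] 2.196102054769201e-28
```

```bash
python3 - <<'E'
import re
s=open('kin.py').read()
s=s.replace("d,h,L1,L2,T,a,y0=v","d,h,L1,L2,T,a,y0,e_,f,g=v").replace("w=e+R3.apply([0,0,L2])","w=e+R3.apply([e_,0,L2])").replace("p=w+R6.apply([0,0,T])","p=w+R5.apply([f,0,T])+(R3*Ro.from_euler('z',q[3])).apply([0,g,0])").replace(",0,y])",",0,y,0,0,0])")
open('kin.py','w').write(s)
E
python3 - <<'E'
from kin import *
np.set_printoptions(precision=4,suppress=True,linewidth=150)
print(V,best.cost);print(best.fun.reshape(-1,6))
E
```

```text
[ 0.0821  0.2704  0.6111  0.4336  0.3039 -0.0031  1.5708  0.1122 -0.0031 -0.0132] 3.6035916834937425e-09
[[-0. -0. -0. -0.  0.  0.]
 [-0.  0. -0.  0.  0.  0.]
 [-0. -0. -0.  0.  0.  0.]
 [ 0.  0.  0.  0. -0.  0.]
 [-0.  0. -0. -0.  0. -0.]
 [ 0.  0. -0. -0. -0. -0.]
 [-0. -0.  0.  0. -0. -0.]
 [ 0. -0.  0.  0.  0.  0.]]
```

```bash
python3 - <<'E'
from kin import *
np.set_printoptions(precision=3,suppress=True,linewidth=150)
for x in fk(Q[-1],V,True)[:4]:print(x)
def go(name,c,az,til,rolls=(0,np.pi)):
    for roll in rolls:
      R=tool(az,til,roll);p=c-R.apply([0,0,.054])
      q0=[[np.arctan2(p[1],p[0])-.2,.4,1.5,k,1.2,y] for k in(-.5,.5,2,3) for y in(-2,0,2)]
      q,co=ik(p,R,q0);print(name,til,round(roll,2),q,'%.1e'%co,'TCP',p,'wrist',fk(q,V,True)[2],'elbow',fk(q,V,True)[1])
az=np.radians(69.3)
for til in(.45,.61):
  go("bar",np.array([.555,.115,.027]),az,til)
  go("rest",np.array([.565,-.284,.057]),az,til)
# limit wrist radius
v=np.array([V[7],V[3]]);q=2.376
w=np.array([V[7]*np.cos(q)+V[3]*np.sin(q),V[2]+V[3]*np.cos(q)-V[7]*np.sin(q)]);print('min wrist dist',np.hypot(*w),'T',V[4])
q=.21;w=np.array([V[7]*np.cos(q)+V[3]*np.sin(q),V[2]+V[3]*np.cos(q)-V[7]*np.sin(q)]);print('max',np.hypot(*w))
E
```

```text
[ 0.071 -0.042  0.27 ]
[ 0.002 -0.149  0.868]
[-0.069 -0.262  0.44 ]
[-0.065 -0.208  0.141]
bar 0.45 0 [-0.203  0.602  1.926  0.748  0.683 -0.449] 1.0e-28 TCP [0.547 0.093 0.076] wrist [ 0.507 -0.02   0.355] elbow [0.352 0.011 0.774]
bar 0.45 3.14 [-0.203  0.602  1.926  0.748  0.683  2.693] 4.4e-29 TCP [0.547 0.093 0.076] wrist [ 0.507 -0.02   0.355] elbow [0.352 0.011 0.774]
rest 0.45 0 [-0.805  0.698  1.532  0.444  1.156 -0.675] 8.7e-29 TCP [ 0.557 -0.306  0.106] wrist [ 0.519 -0.421  0.385] elbow [ 0.329 -0.224  0.739]
rest 0.45 3.14 [-0.805  0.698  1.532  0.444  1.156  2.467] 4.3e-29 TCP [ 0.557 -0.306  0.106] wrist [ 0.519 -0.421  0.385] elbow [ 0.329 -0.224  0.739]
bar 0.61 0 [-0.307  0.648  1.958  0.971  0.766 -0.746] 1.6e-30 TCP [0.544 0.086 0.071] wrist [ 0.492 -0.07   0.327] elbow [ 0.374 -0.032  0.757]
bar 0.61 3.14 [-0.307  0.648  1.958  0.971  0.766  2.395] 1.6e-25 TCP [0.544 0.086 0.071] wrist [ 0.492 -0.07   0.327] elbow [ 0.374 -0.032  0.757]
rest 0.61 0 [-0.871  0.753  1.494  0.551  1.271 -0.778] 2.5e-29 TCP [ 0.554 -0.313  0.101] wrist [ 0.503 -0.469  0.357] elbow [ 0.33  -0.265  0.716]
rest 0.61 3.14 [-0.871  0.753  1.494  0.551  1.271  2.363] 1.9e-25 TCP [ 0.554 -0.313  0.101] wrist [ 0.503 -0.469  0.357] elbow [ 0.33  -0.265  0.716]
min wrist dist 0.3113217987504588 T 0.303943635673658
max 1.0314106586184049
```

Model fits to better than 0.1 mm. It shows about 0.42–0.45 rad is enough to clear the lamp, with all joints in range. I'll slide lower, away from the shoulder, and continue the pump.

Request:
{"method": "move_arm", "body": {
  "rows": "-0.1 0.15 0.4 0;-0.1 0.15 0.4 0"
}}

```text
time: 4.27
eef_pos: [-0.0713, -0.2296, 0.0971]
ee_rot: [-2.998, -0.116, 0.343]
ft_force: [-0.6, -1.2, 0.7]
gripper_width: 0.0851
gripper_force: 0.0
```

Request:
{"method": "move_arm", "body": {
  "rows": "0.55 -0.65 0.5 0"
}}

```text
time: 4.35
eef_pos: [-0.0661, -0.221, 0.0994]
ee_rot: [-2.976, -0.132, 0.341]
ft_force: [-0.5, -0.1, 0.1]
gripper_width: 0.0854
gripper_force: 0.0
```

Request:
{"method": "move_arm", "body": {
  "rows": "0.55 -0.65 0.5 0"
}}

```text
time: 4.43
eef_pos: [-0.0611, -0.2132, 0.1011]
ee_rot: [-2.954, -0.147, 0.338]
ft_force: [1.7, 3.4, 0.9]
gripper_width: 0.085
gripper_force: 0.0
```

Request:
{"method": "move_arm", "body": {
  "rows": "0.55 -0.65 0.5 0"
}}

```text
time: 4.52
eef_pos: [-0.0569, -0.2077, 0.1026]
ee_rot: [-2.935, -0.159, 0.335]
ft_force: [-0.3, -0.3, -1.1]
gripper_width: 0.0855
gripper_force: 0.0
```

Request:
{"method": "move_arm", "body": {
  "rows": "0.55 -0.65 0.5 0"
}}

```text
time: 4.6
eef_pos: [-0.0522, -0.2019, 0.1045]
ee_rot: [-2.915, -0.172, 0.332]
ft_force: [-1.3, -0.4, 0.3]
gripper_width: 0.0855
gripper_force: 0.0
```

```bash
python3 st.py; python3 -c "
from kin import *
from workcell import readout
for x in fk(readout.read_state()['joint_pos'],V,True)[:4]: print(x.round(3))"
```

```text
[-2.0766  0.3706  2.377  -0.0893  0.674  -0.7794] [-0.0522 -0.2019  0.1045] [-2.9148 -0.1716  0.3316] 4.6
[[ 0.932  0.321  0.171]
 [ 0.354 -0.909 -0.222]
 [ 0.084  0.267 -0.96 ]]
[ 0.073 -0.037  0.27 ]
[-0.034 -0.231  0.84 ]
[-0.064 -0.286  0.396]
[-0.052 -0.202  0.104]
```

Request:
{"method": "move_arm", "body": {
  "rows": "0.5 -0.62 0.6 0"
}}

```text
time: 4.68
eef_pos: [-0.0484, -0.1974, 0.1025]
ee_rot: [-2.894, -0.185, 0.328]
ft_force: [0.3, -0.3, 0.1]
gripper_width: 0.0859
gripper_force: 0.0
```

Request:
{"method": "move_arm", "body": {
  "rows": "0.5 -0.62 0.6 0"
}}

```text
time: 4.77
eef_pos: [-0.0443, -0.1928, 0.1003]
ee_rot: [-2.871, -0.199, 0.325]
ft_force: [-0.2, -0.2, 0.3]
gripper_width: 0.0855
gripper_force: 0.0
```

Request:
{"method": "move_arm", "body": {
  "rows": "0.5 -0.62 0.6 0"
}}

```text
time: 4.85
eef_pos: [-0.0397, -0.1879, 0.0989]
ee_rot: [-2.848, -0.214, 0.32]
ft_force: [0.2, 0.2, -0.7]
gripper_width: 0.085
gripper_force: 0.0
```

Request:
{"method": "move_arm", "body": {
  "rows": "0.5 -0.62 0.65 0"
}}

```text
time: 4.93
eef_pos: [-0.0347, -0.1834, 0.0967]
ee_rot: [-2.825, -0.227, 0.316]
ft_force: [-0.7, -1.0, -0.0]
gripper_width: 0.0853
gripper_force: 0.0
```

Request:
{"method": "move_arm", "body": {
  "rows": "0.5 -0.62 0.65 0"
}}

```text
time: 5.02
eef_pos: [-0.0294, -0.1792, 0.0949]
ee_rot: [-2.802, -0.24, 0.311]
ft_force: [0.0, 0.1, 0.3]
gripper_width: 0.0853
gripper_force: 0.0
```

```bash
python3 st.py; python3 -c "
from kin import *
from workcell import readout
for x in fk(readout.read_state()['joint_pos'],V,True)[:4]: print(x.round(3))"
```

```text
[-2.0111  0.4501  2.3763 -0.0961  0.7261 -0.708 ] [-0.0294 -0.1792  0.0949] [-2.8019 -0.2402  0.3115] 5.0167
[[ 0.925  0.298  0.238]
 [ 0.364 -0.873 -0.324]
 [ 0.111  0.386 -0.916]]
[ 0.076 -0.032  0.27 ]
[-0.038 -0.273  0.821]
[-0.049 -0.298  0.374]
[-0.029 -0.179  0.094]
```

Request:
{"method": "move_arm", "body": {
  "rows": "0.55 -0.65 0.5 0"
}}

```text
time: 5.1
eef_pos: [-0.0221, -0.1735, 0.1001]
ee_rot: [-2.78, -0.252, 0.307]
ft_force: [0.8, 0.4, 0.1]
gripper_width: 0.0858
gripper_force: 0.0
```

Request:
{"method": "move_arm", "body": {
  "rows": "0.55 -0.65 0.5 0"
}}

```text
time: 5.18
eef_pos: [-0.0134, -0.1665, 0.1078]
ee_rot: [-2.757, -0.262, 0.303]
ft_force: [0.1, -0.4, -0.0]
gripper_width: 0.0854
gripper_force: 0.0
```

Request:
{"method": "move_arm", "body": {
  "rows": "-0.2 0.3 -0.35 0;-0.4 0.6 -0.7 0;-0.4 0.6 -1 0;-0.4 0.6 -1 0"
}}

```text
time: 5.52
eef_pos: [-0.0425, -0.2805, 0.168]
ee_rot: [-2.769, -0.254, 0.307]
ft_force: [0.0, 0.1, 0.2]
gripper_width: 0.085
gripper_force: 0.0
```

```bash
python3 st.py
```

```text
[-1.9245  0.35    2.0815 -0.0421  1.1562 -0.6828] [-0.0425 -0.2805  0.168 ] [-2.7693 -0.2537  0.3068] 5.5167
[[ 0.923  0.292  0.251]
 [ 0.368 -0.86  -0.352]
 [ 0.113  0.417 -0.902]]
```

```bash
cat > plan.py <<'E'
from kin import *
from workcell import readout
np.set_printoptions(precision=3,suppress=True,linewidth=150)
def cur():
    s=readout.read_state();return s['eef_pos'],Ro.from_euler('xyz',s['ee_rot']),s['joint_pos']
def turn_for(R,u):
    """turns about tool z making tool y perpendicular to u"""
    z=R.as_matrix()[:,2];y=np.cross(u,z);y/=np.linalg.norm(y)
    yl=R.inv().apply(y);a=np.arctan2(-yl[0],yl[1]);return [(a+k*np.pi+np.pi)%(2*np.pi)-np.pi for k in(0,1)]
def shift(R,p,target): return R.inv().apply(np.array(target)-p)/.1
E
python3 - <<'E'
from plan import *
p,R,q=cur();z=R.as_matrix()[:,2]
for yaw,c,n in((69.3,[.555,.115,.036],'bar'),(77.8,[.565,-.284,.066],'rest')):
    u=np.array([np.cos(np.radians(yaw)),np.sin(np.radians(yaw)),0])
    for a in turn_for(R,u):
        R2=R*Ro.from_euler('z',a);g=np.array(c)-.008*u
        for back in(0,.2):
            t=g-(.054+back)*z
            qq,co=ik(t,R2,[[q1,.5,1.8,k,1,y] for q1 in(-.3,-.8) for k in(0,.5,1) for y in(-2,-.5,0,2)])
            print(n,'turn',np.degrees(a),'TCP',t,'shift',shift(R,p,t),'q',qq,'%.0e'%co)
    R2=R*Ro.from_euler('z',turn_for(R,u)[0]);print('y',R2.as_matrix()[:,1],'roll err',np.degrees(np.arcsin(R2.as_matrix()[2,1])))
E
```

```text
bar turn 131.63174766927045 TCP [0.546 0.085 0.085] shift [ 6.29  -0.683  2.943] q [-0.219  0.593  1.896  0.682  0.755  2.765] 2e-25
bar turn 131.63174766927045 TCP [0.523 0.001 0.265] shift [ 6.29  -0.683  0.943] q [-0.39   0.298  1.783  0.485  1.167  2.906] 8e-23
bar turn -48.36825233072955 TCP [0.546 0.085 0.085] shift [ 6.29  -0.683  2.943] q [-0.219  0.593  1.896  0.682  0.755 -0.377] 2e-29
bar turn -48.36825233072955 TCP [0.523 0.001 0.265] shift [ 6.29  -0.683  0.943] q [-0.39   0.298  1.783  0.485  1.167 -0.236] 1e-29
y [-0.934  0.353  0.046] roll err 2.6539287312189344
rest turn 122.20977463901716 TCP [ 0.557 -0.314  0.115] shift [5.301 2.688 1.018] q [-0.803  0.703  1.485  0.406  1.223  2.354] 2e-27
rest turn 122.20977463901716 TCP [ 0.535 -0.398  0.295] shift [ 5.301  2.688 -0.982] q [-0.906  0.567  1.243  0.354  1.609  2.407] 4e-26
rest turn -57.790225360982845 TCP [ 0.557 -0.314  0.115] shift [5.301 2.688 1.018] q [-0.803  0.703  1.485  0.406  1.223 -0.788] 1e-29
rest turn -57.790225360982845 TCP [ 0.535 -0.398  0.295] shift [ 5.301  2.688 -0.982] q [-0.906  0.567  1.243  0.354  1.609 -0.735] 8e-29
y [-0.977  0.211 -0.025] roll err -1.415766973865926
```

Request:
{"method": "move_arm", "body": {
  "rows": "0.35 0 -0.15 0;0.7 0 -0.3 0;1 0 -0.5 0",
  "claw": 0.22
}}

```text
time: 5.77
eef_pos: [0.0479, -0.2629, 0.2367]
ee_rot: [-2.755, -0.263, 0.301]
ft_force: [-0.4, -0.9, -0.7]
gripper_width: 0.0526
gripper_force: 0.0
```

Request:
{"method": "move_arm", "body": {
  "rows": "0.35 -0.1 0 0;0.7 -0.2 0 0;1 -0.3 0 0"
}}

```text
time: 6.02
eef_pos: [0.1287, -0.2085, 0.2733]
ee_rot: [-2.758, -0.261, 0.303]
ft_force: [0.5, 0.4, 0.4]
gripper_width: 0.0525
gripper_force: 0.0
```

Request:
{"method": "move_arm", "body": {
  "rows": "0.35 -0.1 0 0;0.7 -0.2 0 0;1 -0.3 0 0"
}}

```text
time: 6.27
eef_pos: [0.2095, -0.1535, 0.3097]
ee_rot: [-2.758, -0.261, 0.303]
ft_force: [0.4, -0.1, -0.4]
gripper_width: 0.0522
gripper_force: 0.0
```

Request:
{"method": "move_arm", "body": {
  "rows": "0.35 0 0 0;0.7 0 0 0;1 0 0 0"
}}

```text
time: 6.52
eef_pos: [0.3018, -0.1248, 0.3354]
ee_rot: [-2.758, -0.26, 0.304]
ft_force: [-0.3, -0.9, -0.7]
gripper_width: 0.0522
gripper_force: 0.0
```

Request:
{"method": "move_arm", "body": {
  "rows": "0.35 0 0 0;0.7 0 0 0;1 0 0 0"
}}

```text
time: 6.77
eef_pos: [0.3941, -0.0961, 0.3607]
ee_rot: [-2.758, -0.259, 0.304]
ft_force: [-0.0, -0.7, -0.0]
gripper_width: 0.052
gripper_force: 0.0
```

Request:
{"method": "move_arm", "body": {
  "rows": "0.3 0 0 -0.08;0.5 0 0 -0.16;0.7 0 0 -0.24;0.8 0 0 -0.32;0.8 0 0 -0.4;0.8 0 0 -0.48;0.8 0 0 -0.53;0.8 0 0 -0.53"
}}

```text
time: 7.43
eef_pos: [0.4659, -0.074, 0.3804]
ee_rot: [-3.082, -0.455, 1.176]
ft_force: [-0.1, -0.9, 0.2]
gripper_width: 0.0519
gripper_force: 0.0
```

```bash
cat > bar.py <<'E'
from plan import *
p,R,q=cur();z=R.as_matrix()[:,2];u=np.array([np.cos(np.radians(69.3)),np.sin(np.radians(69.3)),0])
a=min(turn_for(R,u),key=abs);print(p,q,'tilt',np.arccos(-z[2]),np.degrees(np.arctan2(z[1],z[0])),'turn',a/(np.pi/2))
g=np.array([.555,.115,.036])-.008*u
for b in(0,.06,.2):print(b,shift(R,p,g-(.054+b)*z))
E
python3 bar.py
```

```text
[ 0.466 -0.074  0.38 ] [-0.583  0.137  1.701  0.436  1.471 -0.283] tilt 0.4589351963797704 75.1455719029302 turn -0.005183447245216729
0 [0.289 0.336 3.423]
0.06 [0.289 0.336 2.823]
0.2 [0.289 0.336 1.423]
```

Request:
{"method": "move_arm", "body": {
  "rows": "0.15 0.17 0.1 0;0.29 0.34 0.4 0;0.29 0.34 0.8 0;0.29 0.34 1 0"
}}

```text
time: 7.77
eef_pos: [0.5192, -0.0185, 0.2995]
ee_rot: [-3.078, -0.454, 1.169]
ft_force: [-1.0, -0.3, -0.1]
gripper_width: 0.0521
gripper_force: 0.0
```

Request:
{"method": "move_arm", "body": {
  "rows": "0 0 0.3 0;0 0 0.6 0;0 0 0.9 0;0 0 1 0"
}}

```text
time: 8.1
eef_pos: [0.529, 0.0243, 0.2093]
ee_rot: [-3.074, -0.454, 1.168]
ft_force: [-0.7, -0.1, -0.8]
gripper_width: 0.052
gripper_force: 0.0
```

Request:
{"method": "move_arm", "body": {
  "rows": "0 0 0.3 0;0 0 0.6 0;0 0 0.8 0;0 0 0.8 0;0 0 0.8 0"
}}

```text
time: 8.52
eef_pos: [0.5403, 0.0566, 0.141]
ee_rot: [-3.081, -0.454, 1.172]
ft_force: [-0.4, -0.8, 0.4]
gripper_width: 0.0517
gripper_force: 0.0
```

```bash
python3 bar.py; python3 - <<'E'
from h import *
from plan import cur
p,R,q=cur();
X=[p,p+R.apply([0,0,.054]),p+R.apply([0,0,.0726]),p+R.apply([0,.026,.07]),p+R.apply([0,-.026,.07])];uv=proj("side",X);print(uv)
g=np.array([.555,.115,.036])-.008*np.array([.353,.935,0]);print(proj("side",[g]))
i=eyes.read_camera("side")[:,:,::-1][180:390,110:390].copy()
i=cv2.resize(i,None,fx=2.8,fy=2.8,interpolation=cv2.INTER_CUBIC)
for k,(a,b) in enumerate(uv):cv2.circle(i,(int((a-110)*2.8),int((b-180)*2.8)),2,(255,255,0),-1)
cv2.imwrite("pics/d.png",i)
E
```

```text
[0.54  0.057 0.141] [-0.276  0.498  1.891  0.621  0.863 -0.328] tilt 0.4582459600074509 75.05153274677058 turn -0.007781977589001264
0 [ 0.002 -0.017  0.633]
0.06 [ 0.002 -0.017  0.033]
0.2 [ 0.002 -0.017 -1.367]
[[237.762 270.239]
 [231.23  286.526]
 [229.047 291.976]
 [226.617 284.577]
 [232.167 298.059]]
[[224.018 305.211]]
```

View pics/d.png

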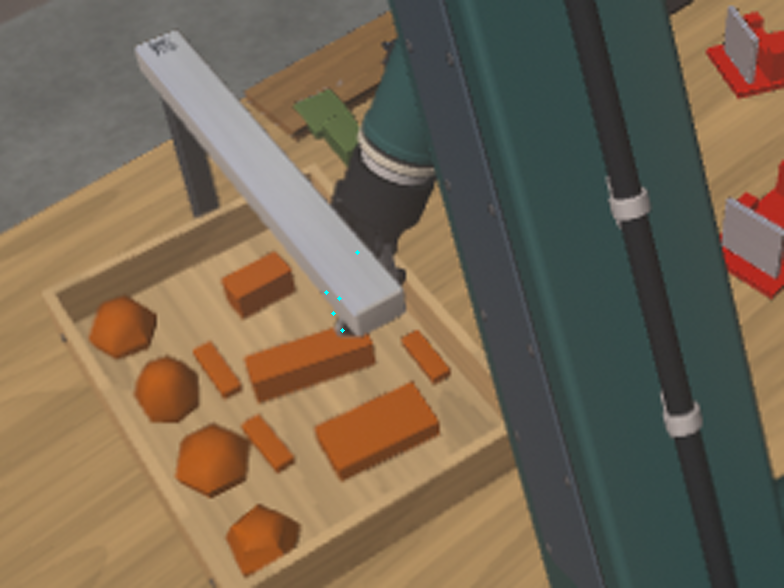

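The picture shows the gripper under the lamp with a clear gap, and the fingers (crop (345,325)) lined up with the bar at crop (310,360). I'll descend and close.

Request:
{"method": "move_arm", "body": {
  "rows": "0 0 0.15 0;0 -0.02 0.3 0;0 -0.02 0.45 0;0 -0.02 0.58 0;0 -0.02 0.62 0;0 -0.02 0.62 0;0 -0.02 0.62 0"
}}

```text
time: 9.15
eef_pos: [0.5468, 0.083, 0.0866]
ee_rot: [-3.085, -0.455, 1.174]
ft_force: [0.4, 0.7, 0.4]
gripper_width: 0.0521
gripper_force: 0.0
```

Request:
{"method": "move_arm", "body": {
  "rows": "0 0 0 0;0 0 0 0;0 0 0 0;0 0 0 0;0 0 0 0;0 0 0 0;0 0 0 0;0 0 0 0",
  "claw": -0.4,
  "grip_force": 25
}}

```text
time: 9.82
eef_pos: [0.5469, 0.0829, 0.0869]
ee_rot: [-3.086, -0.455, 1.174]
ft_force: [-1.0, -2.9, 5.2]
gripper_width: 0.0338
gripper_force: 24.8
```

```bash
python3 bar.py
```

```text
[0.547 0.083 0.087] [-0.222  0.596  1.914  0.712  0.743 -0.399] tilt 0.4581333433544732 74.45501484559782 turn -0.007823966799967042
0 [-0.001 -0.015  0.028]
0.06 [-0.001 -0.015 -0.572]
0.2 [-0.001 -0.015 -1.972]
```

Gripped: 33.8 mm opening at 24.8 N. Backing out along the tool axis.

Request:
{"method": "move_arm", "body": {
  "rows": "0 0 -0.1 0;0 0 -0.3 0;0 0 -0.5 0;0 0 -0.7 0;0 0 -0.9 0;0 0 -1 0;0 0 -1 0;0 0 -1 0"
}}

```text
time: 10.48
eef_pos: [0.5347, 0.0404, 0.176]
ee_rot: [-3.086, -0.455, 1.174]
ft_force: [-0.6, 0.7, -2.1]
gripper_width: 0.0337
gripper_force: 25.5
```

```bash
cat > rest.py <<'E'
from plan import *
import sys
p,R,q=cur();M=R.as_matrix();z=M[:,2];yaw=np.radians(77.8)
u=np.array([np.cos(yaw),np.sin(yaw),0]);n=np.array([-np.sin(yaw),np.cos(yaw),0]);C=np.array([.565,-.284,0])
OFF=eval(sys.argv[1]) if len(sys.argv)>1 else .008
a=min(turn_for(R,u),key=abs);g=p+R.apply([0,0,.054])
print(p,q,M.T,'turn',a/(np.pi/2),'grasp in rest',(g-C)@u,(g-C)@n,g[2])
for x,h in((-.015,.2),(-.015,.1),(-.015,.066)):
    print(x,h,shift(R,p,C+u*(x-OFF)+[0,0,h]-.054*z))
for nme,v in(('u',u),('n',n),('up',[0,0,1])):print(nme,R.inv().apply(v))
E
python3 rest.py
```

```text
[0.535 0.04  0.176] [-0.31   0.436  1.876  0.58   0.937 -0.3  ] [[ 0.348  0.829  0.439]
 [ 0.93  -0.364 -0.05 ]
 [ 0.118  0.426 -0.897]] turn -0.11321764716099919 grasp in rest 0.3344680147406271 0.09678808317336034 0.12752317395069096
-0.015 0.2 [-2.68   1.485 -2.203]
-0.015 0.1 [-3.119  1.536 -1.306]
-0.015 0.066 [-3.268  1.553 -1.001]
u [ 0.883 -0.159  0.441]
n [-0.165 -0.986 -0.025]
up [ 0.439 -0.05  -0.897]
```

Request:
{"method": "move_arm", "body": {
  "rows": "-0.15 0.08 -0.1 0;-0.4 0.22 -0.3 0;-0.65 0.36 -0.45 0;-0.94 0.5 -0.64 0"
}}

```text
time: 10.82
eef_pos: [0.5403, -0.0822, 0.1879]
ee_rot: [-3.081, -0.455, 1.174]
ft_force: [1.1, 0.6, -1.1]
gripper_width: 0.0337
gripper_force: 25.5
```

Request:
{"method": "move_arm", "body": {
  "rows": "-0.25 0.13 -0.16 0;-0.5 0.26 -0.32 0;-0.75 0.4 -0.48 0;-0.94 0.5 -0.64 0"
}}

```text
time: 11.15
eef_pos: [0.5471, -0.2076, 0.2009]
ee_rot: [-3.082, -0.455, 1.172]
ft_force: [-0.1, 0.3, -1.3]
gripper_width: 0.034
gripper_force: 25.5
```

Request:
{"method": "move_arm", "body": {
  "rows": "-0.25 0.13 -0.16 0;-0.5 0.26 -0.32 0;-0.75 0.4 -0.48 -0.04;-0.88 0.47 -0.6 -0.08;-0.93 0.5 -0.64 -0.11;-0.93 0.5 -0.64 -0.11;-0.93 0.5 -0.64 -0.11"
}}

```text
time: 11.73
eef_pos: [0.5538, -0.3277, 0.2151]
ee_rot: [3.117, -0.459, 1.363]
ft_force: [-0.1, 0.1, -1.2]
gripper_width: 0.0339
gripper_force: 25.5
```

```bash
python3 rest.py; python3 - <<'E'
from h import *
for n,(x,y,w,h) in dict(top=(330,160,100,90),side=(280,150,130,120)).items():
    i=eyes.read_camera(n)[:,:,::-1];cv2.imwrite(f"pics/e_{n}_full.png",i)
    globals()[n]=cv2.resize(i[y:y+h,x:x+w],(400,int(h*400/w)),interpolation=cv2.INTER_CUBIC)
H=max(top.shape[0],side.shape[0]);pad=lambda a:cv2.copyMakeBorder(a,0,H-a.shape[0],0,0,cv2.BORDER_CONSTANT)
cv2.imwrite("pics/e.png",np.hstack([pad(top),pad(side)]))
E
```

```text
[ 0.554 -0.328  0.215] [-0.821  0.598  1.416  0.392  1.398 -0.729] [[ 0.185  0.877  0.443]
 [ 0.976 -0.217  0.022]
 [ 0.115  0.428 -0.896]] turn -0.0038207213297746312 grasp in rest -0.0211738738154513 0.0005188506110020401 0.16669196168964026
-0.015 0.2 [ 0.131  0.013 -0.306]
-0.015 0.1 [-0.312 -0.009  0.59 ]
-0.015 0.066 [-0.463 -0.017  0.894]
u [ 0.896 -0.005  0.443]
n [ 0.005 -1.    -0.022]
up [ 0.443  0.022 -0.896]
```

View pics/e.png

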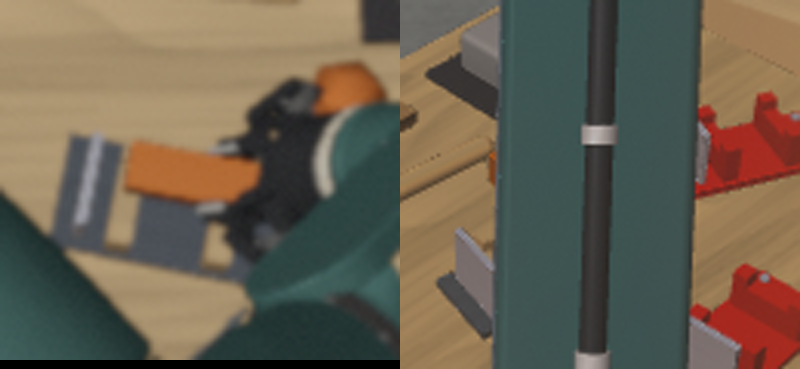

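The top view shows the held bar's left end at crop corners (131,139) and (124,188), over the rest and roughly aligned with it. I'll measure its pose in the hand.

```bash
python3 - <<'E'
from h import *
yaw=np.radians(77.8);u=np.array([np.cos(yaw),np.sin(yaw),0]);n=np.array([-np.sin(yaw),np.cos(yaw),0]);C=np.array([.565,-.284,0])
for zt in(.170,.1747):
    X=ray("top",[(330+x/4,160+y/4) for x,y in((131,139),(124,188),(215,155),(190,196))],zt)-C
    print(zt,np.c_[X@u,X@n].round(4), 'angles',np.degrees(np.arctan2((X[0]-X[2])@n,(X[0]-X[2])@u)),np.degrees(np.arctan2((X[1]-X[3])@n,(X[1]-X[3])@u)))
T=[(330+x/4,160+y/4) for x,y in ((72,134),(52,247))]
X=ray("top",T,.01)-C;print('rest left edge',np.c_[X@u,X@n])
X=ray("top",[(330+x/4,160+y/4) for x,y in ((99,136),(84,222))],.075)-C;print('plate top',np.c_[X@u,X@n])
E
```

```text
0.17 [[ 0.0488 -0.0141]
 [ 0.0472  0.0212]
 [-0.0112 -0.0146]
 [ 0.0008  0.0177]] angles 0.39330705644890296 4.32819940582264
0.1747 [[ 0.049  -0.0131]
 [ 0.0474  0.0221]
 [-0.0108 -0.0135]
 [ 0.0011  0.0186]] angles 0.3933070564489175 4.328199405822654
rest left edge [[ 0.08883024 -0.04461824]
 [ 0.0872398   0.04550108]]
plate top [[ 0.06932331 -0.03281982]
 [ 0.06811667  0.03323298]]
```

Request:
{"method": "move_arm", "body": {
  "rows": "-0.1 0 0.2 0;-0.2 0 0.4 0;-0.28 0 0.57 0;-0.35 0 0.7 0;-0.38 0 0.76 0;-0.38 0 0.76 0;-0.38 0 0.76 0"
}}

```text
time: 12.42
eef_pos: [0.5562, -0.329, 0.1319]
ee_rot: [3.114, -0.458, 1.366]
ft_force: [0.2, -0.5, -1.0]
gripper_width: 0.0336
gripper_force: 25.5
```

Request:
{"method": "move_arm", "body": {
  "rows": "-0.01 0 0.02 0;-0.02 0 0.04 0;-0.03 0 0.055 0;-0.03 0 0.055 0"
}}

```text
time: 12.75
eef_pos: [0.5562, -0.3299, 0.1257]
ee_rot: [3.113, -0.457, 1.366]
ft_force: [0.6, -0.5, -2.0]
gripper_width: 0.0342
gripper_force: 25.5
```

```bash
python3 rest.py .011|tail -7; python3 - <<'E'
from h import *
n="top";x,y,w,h=330,160,100,90
i=eyes.read_camera(n)[:,:,::-1]
cv2.imwrite("pics/f.png",cv2.resize(i[y:y+h,x:x+w],None,fx=6,fy=6,interpolation=cv2.INTER_CUBIC))
E
```

```text
[ 0.117  0.426 -0.897]] turn -0.002855805797174285 grasp in rest -0.02287339556250182 -0.0023828666358075004 0.07728924881503393
-0.015 0.2 [ 0.513  0.007 -1.115]
-0.015 0.1 [ 0.072 -0.018 -0.218]
-0.015 0.066 [-0.078 -0.027  0.087]
u [ 0.897 -0.004  0.441]
n [ 0.008 -1.    -0.024]
up [ 0.441  0.025 -0.897]
```

View pics/f.png

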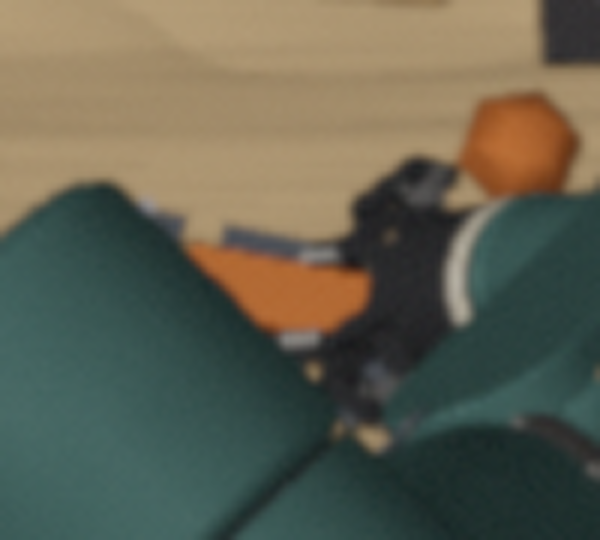

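The view is partly blocked by the arm. The bar's far edge shows from (190,243) to (300,262), enough to check its sideways position.

```bash
python3 - <<'E'
from h import *
yaw=np.radians(77.8);u=np.array([np.cos(yaw),np.sin(yaw),0]);n=np.array([-np.sin(yaw),np.cos(yaw),0]);C=np.array([.565,-.284,0])
X=ray("top",[(330+x/6,160+y/6) for x,y in((190,243),(300,262),(285,333))],.0825)-C;print(np.c_[X@u,X@n].round(4))
X=ray("top",[(330+x/6,160+y/6) for x,y in((224,226),(305,244))],.01)-C;print('base edge',np.c_[X@u,X@n].round(4))
E
```

```text
[[ 0.0457 -0.0159]
 [-0.0094 -0.0172]
 [-0.0086  0.0192]]
base edge [[ 0.0276 -0.0435]
 [-0.0153 -0.0424]]
```

Request:
{"method": "move_arm", "body": {
  "rows": "-0.01 -0.01 0.02 0;-0.02 -0.015 0.04 0;-0.022 -0.015 0.045 0;-0.022 -0.015 0.045 0"
}}

```text
time: 13.13
eef_pos: [0.5546, -0.3292, 0.1202]
ee_rot: [3.114, -0.458, 1.366]
ft_force: [0.3, 0.0, -1.5]
gripper_width: 0.0345
gripper_force: 25.5
```

Request:
{"method": "move_arm", "body": {
  "rows": "-0.005 0 0.01 0;-0.01 0 0.02 0;-0.01 0 0.02 0;-0.01 0 0.02 0"
}}

```text
time: 13.47
eef_pos: [0.5549, -0.3294, 0.1182]
ee_rot: [3.114, -0.457, 1.366]
ft_force: [0.5, -0.8, -1.0]
gripper_width: 0.0339
gripper_force: 25.6
```

Request:
{"method": "move_arm", "body": {
  "rows": "-0.005 0 0.01 0;-0.005 0 0.01 0;-0.005 0 0.01 0"
}}

```text
time: 13.72
eef_pos: [0.555, -0.3295, 0.1175]
ee_rot: [3.113, -0.457, 1.366]
ft_force: [-0.2, 0.5, 1.5]
gripper_width: 0.0338
gripper_force: 24.6
```

Request:
{"method": "move_arm", "body": {
  "rows": "-0.005 0 0.01 0;-0.005 0 0.01 0;-0.005 0 0.01 0"
}}

```text
time: 13.97
eef_pos: [0.5554, -0.3297, 0.1168]
ee_rot: [3.113, -0.457, 1.367]
ft_force: [-0.0, -0.5, 5.3]
gripper_width: 0.0336
gripper_force: 24.4
```

```bash
python3 rest.py .011|tail -7
```

```text
[ 0.118  0.426 -0.897]] turn -0.002937848139738412 grasp in rest -0.022826068703626624 -0.0015800215066691715 0.0683524744199294
-0.015 0.2 [ 0.553  0.019 -1.195]
-0.015 0.1 [ 0.111 -0.007 -0.298]
-0.015 0.066 [-0.039 -0.016  0.007]
u [ 0.897 -0.004  0.441]
n [ 0.008 -1.    -0.025]
up [ 0.441  0.026 -0.897]
```

Contact came at the predicted height (grasp z 0.068) with about 6 N, so the bar is seated in both notches. Now I'll slide it towards the stop.

Request:
{"method": "move_arm", "body": {
  "rows": "0.03 0 0.012 0;0.06 0 0.026 0;0.09 0 0.041 0;0.12 0 0.056 0;0.125 0 0.058 0;0.125 0 0.058 0"
}}

```text
time: 14.47
eef_pos: [0.5583, -0.316, 0.1168]
ee_rot: [3.113, -0.457, 1.367]
ft_force: [-0.0, -3.2, 4.3]
gripper_width: 0.0339
gripper_force: 24.8
```

Request:
{"method": "move_arm", "body": {
  "rows": "0.01 0 0.005 0;0.018 0 0.009 0;0.018 0 0.009 0;0.018 0 0.009 0"
}}

```text
time: 14.8
eef_pos: [0.5587, -0.3145, 0.1168]
ee_rot: [3.113, -0.456, 1.367]
ft_force: [-0.0, -3.0, 5.7]
gripper_width: 0.0339
gripper_force: 24.8
```

Request:
{"method": "move_arm", "body": {
  "rows": "0.01 0 0.005 0;0.018 0 0.009 0;0.018 0 0.009 0;0.018 0 0.009 0"
}}

```text
time: 15.13
eef_pos: [0.5592, -0.3126, 0.1168]
ee_rot: [3.112, -0.456, 1.367]
ft_force: [-0.2, -3.9, 4.4]
gripper_width: 0.0335
gripper_force: 24.8
```

```bash
python3 rest.py .011|tail -7
```

```text
[ 0.118  0.425 -0.897]] turn -0.0029584350555092657 grasp in rest -0.005365722144194477 -0.0016895568784851779 0.06834876485728111
-0.015 0.2 [ 0.395  0.018 -1.273]
-0.015 0.1 [-0.046 -0.008 -0.375]
-0.015 0.066 [-0.195 -0.017 -0.07 ]
u [ 0.898 -0.004  0.441]
n [ 0.008 -1.    -0.025]
up [ 0.441  0.026 -0.897]
```

Request:
{"method": "move_arm", "body": {
  "rows": "0.009 0 0.004 0;0.009 0 0.004 0;0.009 0 0.004 0"
}}

```text
time: 15.38
eef_pos: [0.5593, -0.3116, 0.1168]
ee_rot: [3.112, -0.456, 1.367]
ft_force: [-0.0, -3.9, 5.2]
gripper_width: 0.0333
gripper_force: 24.9
```

Request:
{"method": "move_arm", "body": {
  "rows": "0.009 0 0.004 0;0.009 0 0.004 0;0.009 0 0.004 0"
}}

```text
time: 15.63
eef_pos: [0.5595, -0.3106, 0.1168]
ee_rot: [3.113, -0.456, 1.367]
ft_force: [-1.0, -3.0, 5.3]
gripper_width: 0.0336
gripper_force: 24.8
```

Request:
{"method": "move_arm", "body": {
  "rows": "0.009 0 0.004 0;0.009 0 0.004 0;0.009 0 0.004 0"
}}

```text
time: 15.88
eef_pos: [0.5597, -0.3096, 0.1168]
ee_rot: [3.113, -0.456, 1.366]
ft_force: [-1.0, -2.7, 4.7]
gripper_width: 0.0336
gripper_force: 24.9
```

Request:
{"method": "move_arm", "body": {
  "rows": "0.009 0 0.004 0;0.009 0 0.004 0;0.009 0 0.004 0"
}}

```text
time: 16.13
eef_pos: [0.5597, -0.3095, 0.1168]
ee_rot: [3.112, -0.455, 1.367]
ft_force: [-1.7, -6.4, 5.2]
gripper_width: 0.0339
gripper_force: 25.0
```

Request:
{"method": "move_arm", "body": {
  "rows": "0.009 0 0.004 0;0.009 0 0.004 0;0.009 0 0.004 0"
}}

```text
time: 16.38
eef_pos: [0.5597, -0.3094, 0.1169]
ee_rot: [3.112, -0.453, 1.367]
ft_force: [-3.8, -8.9, 6.0]
gripper_width: 0.0334
gripper_force: 25.2
```

The force along the axis jumped, so the bar is touching the stop. Easing off and releasing.

Request:
{"method": "move_arm", "body": {
  "rows": "-0.012 0 -0.006 0;-0.012 0 -0.006 0;-0.012 0 -0.006 0"
}}

```text
time: 16.63
eef_pos: [0.5597, -0.3096, 0.1169]
ee_rot: [3.113, -0.455, 1.366]
ft_force: [-1.6, -5.9, 7.0]
gripper_width: 0.0339
gripper_force: 25.1
```

Request:
{"method": "move_arm", "body": {
  "rows": "0 0 0 0;0 0 0 0;0 0 0 0;0 0 0 0;0 0 0 0;0 0 0 0",
  "claw": 0.3
}}

```text
time: 17.13
eef_pos: [0.5594, -0.3082, 0.1162]
ee_rot: [3.115, -0.458, 1.366]
ft_force: [0.0, -0.0, -0.5]
gripper_width: 0.0557
gripper_force: 0.0
```

Request:
{"method": "move_arm", "body": {
  "rows": "0 0 -0.1 0;0 0 -0.3 0;0 0 -0.5 0;0 0 -0.75 0;0 0 -1 0;0 0 -1 0"
}}

```text
time: 17.63
eef_pos: [0.5491, -0.3551, 0.2114]
ee_rot: [3.106, -0.452, 1.368]
ft_force: [1.4, -1.8, 0.4]
gripper_width: 0.0555
gripper_force: 0.0
```

Request:
{"method": "move_arm", "body": {
  "rows": "-0.2 0 -0.3 0;-0.4 0 -0.6 0;-0.6 0 -1 0;-0.6 0 -1 0;-0.6 0 -1 0"
}}

```text
time: 18.05
eef_pos: [0.525, -0.4494, 0.2712]
ee_rot: [3.11, -0.454, 1.365]
ft_force: [0.3, 0.5, 0.4]
gripper_width: 0.0558
gripper_force: 0.0
```

```bash
python3 - <<'E'
from h import *
n="top";x,y,w,h=330,160,100,90
i=eyes.read_camera(n)[:,:,::-1]
cv2.imwrite("pics/g.png",cv2.resize(i[y:y+h,x:x+w],None,fx=6,fy=6,interpolation=cv2.INTER_CUBIC))
E
```

```text
(no output)
```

View pics/g.png

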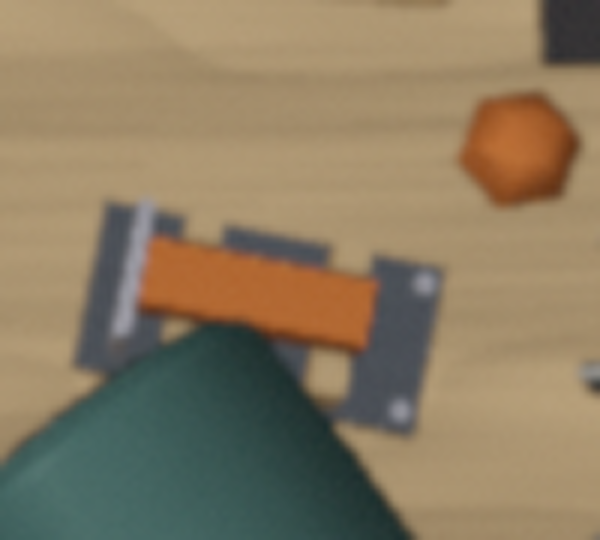

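The bar lies along the rest with its end at the stop (145,270) and its right end at (379,280)/(364,350). The lump at (520,148) hasn't moved. One numeric check, then I hand in.

```bash
python3 - <<'E'
from h import *
from workcell import workorder
yaw=np.radians(77.8);u=np.array([np.cos(yaw),np.sin(yaw),0]);n=np.array([-np.sin(yaw),np.cos(yaw),0]);C=np.array([.565,-.284,0])
X=ray("top",[(330+x/6,160+y/6) for x,y in((150,237),(379,280),(364,349))],.074)-C
a=np.c_[X@u,X@n];m=a[1:].mean(0);print(a.round(4),'centre',m+[.058,0])
ok=abs(m[1])<.007 and abs(m[0]+.058-.006)<.005
print(ok, workorder.job_done() if ok else '')
E
```

```text
[[ 0.0655 -0.0168]
 [-0.0502 -0.0179]
 [-0.0491  0.0178]] centre [ 8.34952791e-03 -5.19550436e-05]
the job is handed in; nothing more can be done
True None
```

The bar lies released in both notches with its end against the stop plate (last camera check: sideways error about 0 mm, about 1 mm from the nominal touching position along the rest), and I handed the job in at about 18 s; no verdict came back.

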